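Add a tier to the ripening stack and load it

TASK

Lift the empty ripening rack by its handle and stack it squarely on the rack that holds two cheeses, lowering it gently until all four corner posts are fully home in the open post tops below. Set the cheese that waits on the wooden board gently on the slats of the upper rack, flat and wholly on the deck, beside the handle. Leave the lower rack and its two cheeses where they are, and let go of everything.

Things in the scene. Friction and masses are not known exactly. Their poses are not given: they have to be found in the camera images.
- tier_handle (a point): Middle of the handle bar of the loose EMPTY rack (0.5 to 0.8 kg). Rack: steel frame, slatted wood deck, 204 (x) x 164 (y) mm, the same after half a turn. Bar 10 mm thick (x), 12 high, 106 long (y), clear by 32 mm below, an upright at each end; grasp its middle from above, fingers closing along x. This point is 122 mm above the pin tips the rack stands on; z up.
- tier_deck (a point): Middle of the empty rack's deck, at the top of its slats: 84 mm above the pin tips, 38 below the handle bar's centre. Axes as the handle. Four square posts, 24 mm wide, at x = +-90, y = +-70: each ends below in a round pin 13 mm thick, 18 long, with round nose, and above, 14 mm over the deck, in an open square socket 18 mm wide, 24 deep. Slats cover x +-85, y +-59.
- base_top (a point): Lower rack: loose, shaped and sized as the empty one, 0.85 kg, a cheese at either side of its handle. Point: middle of its four socket rims, 98 mm above its pin tips; its handle's top is 30 mm above. x the long way, z up. With the empty rack fully home (shoulders on the rims) the upper handle's centre is 104 mm straight above this point, long ways parallel (either way round).
- cheese_mid (a point): Centre (half-way up) of the cheese that waits on the wooden board (fixed, 160 x 110 x 16 mm) in the middle of the table: a round wheel 60 mm across, 40 high, 0.12 kg; z its upright axis. Standing on a deck, its centre is 20 mm above the slats.
- low_a_mid (a point): Centre of one of the two cheeses on the lower rack, at its -x side: 60 mm across, 40 high, its top 26 mm above the rack's socket rims. Not to be disturbed.
- low_b_mid (a point): Centre of the other cheese on the lower rack, at its +x side, of the same size. Not to be disturbed.

How it is judged:
At the end, for the whole second after the job is handed in: Empty rack fully home on the lower one (handle 104 +-3 mm above the socket rims, 8 mm sideways, 0.08 rad yaw, tilts under 0.03 rad); cheese flat and wholly on its deck (within 70 x 50 mm of the middle); both at rest; lower rack and its cheeses within 30 mm of their start (z of tier_handle in the frame of base_top between 0.101 and 0.107 m and horizontal distance between tier_handle and base_top below 0.008 m and angle between the x axis of tier_handle and the x axis of base_top, either way round below 0.08 rad and angle between each of tier_handle, base_top's own z axis and vertical below 0.03 rad and z of cheese_mid in the frame of tier_handle between -0.022 and -0.014 m and x of cheese_mid in the frame of tier_handle between -0.07 and 0.07 m and y of cheese_mid in the frame of tier_handle between -0.05 and 0.05 m and angle between cheese_mid's own z axis and vertical below 0.08 rad and linear speed of each of tier, cheese below 0.02 m/s and distance of each of low_a_mid, low_b_mid, base_top from where it was at the start of the episode below 0.03 m); the robot touches nothing.
It fails at once if the rack is dropped or slammed onto the lower one (faster than 0.5 m/s within the last 12 mm) (horizontal distance between tier_handle and base_top below 0.03 m and z of tier_handle in the frame of base_top below 0.116 m and linear speed of tier above 0.5 m/s).
It fails at once if the cheese is dropped or slammed onto the deck (faster than 0.5 m/s within the last 12 mm) (horizontal distance between cheese_mid and tier_handle below 0.09 m and z of cheese_mid in the frame of tier_handle between -0.03 and -0.006 m and linear speed of cheese above 0.5 m/s).
It fails at once if the lower rack or one of its cheeses is pushed more than 30 mm from its place (distance of any of base_top, low_a_mid, low_b_mid from where it was at the start of the episode above 0.03 m).
It also fails if it takes over 51 s, if anything falls off the work surface, if the arm or the gripper's body presses on something with over 40 N, if the wrist force passes 120 N, or if a joint passes its speed limit or range.

ROBOT

A 6-joint arm with a two-finger parallel gripper is mounted at the origin on the work surface. World frame = base frame: x ahead of the robot, y to its left, z up, the work surface at z = 0. Lengths are in m, angles in rad, forces in N, time in s.
With the tool pointing down it reaches from about 0.3 to 0.875 m from the base axis. Payload 6.4 kg.
Tool frame: the origin (TCP) lies midway between the tips of the shut fingers; the grasp point (between the pads) lies ctrl.grip_depth behind it (ctrl.grip_depth is the distance from the TCP to the grasp point, in m); x points along the fingers, y is the direction in which the jaws open and shut, and the axes are right-handed (so a half turn about x gives the same grasp; the last joint's range is limited). The gripper opens to 85 mm and grips with 20 to 120 N. Pads are 22 mm wide; open, the fingers measure 114 mm over their backs; the gripper's body (76 mm by 85 mm) begins 54 mm behind the grasp point. The pads swing forward as they close: fully open they stand 13 mm farther back than shut.
Start: joints at [-0.206, 0.181, 1.607, -0, 1.354, -0.206], TCP at [0.575, 0, 0.231] pointing down, gripper open.
Joint ranges: [-2.99, 2.99], [-0.89, 2.07], [0.3, 2.58], [-1.14, 4.28], [0, 2.63], [-3.12, 3.12]. Speed limits (rad/s): [2.57, 2.57, 3.01, 3.14, 3.14, 3.14].

INTERFACE

Orientations are given as a unit quaternion [w, x, y, z].
In Python, from bench import ctrl gives the robot as it stands.
- The arm moves only by the tool carry_out, never from a script. Its argument "motion" is one flat list of numbers, 7 for each row, row after row: the turn, a rotation vector about the tool's x, y, z in degrees, then the shift along the tool's x, y, z in m, then the gripper's target within -1 to 1 (shut at 1, half-way at 0, fully open at -1). A call has 1 to 10 rows; each row shifts and turns the pose as measured when the row begins, along the tool's axes as they then stand; what a row does not reach is not made up. A row lasts 1/10 s, in which the tool goes at most 50 mm and 8.59 degrees, less where a joint would pass 70% of its speed; a pose out of reach is approached as far as the arm can. A call with a gripper value outside its range is refused whole. The fingers move at their own pace and stop on an object; the grip force is fixed at half the most. Time passes only in rows, so rows that do not move let the fingers close. It gives the time, the measured TCP pose, the force and the opening at its end, in the units of the state.
- ctrl.get_obs(): the state, without advancing time (a new reading comes with each control period).
- ctrl.camera(name): name is "scene" or "side" or "wrist"; returns the picture (400x640x3 uint8, blue, green, red); there is no depth.
- ctrl.camera_params(name): a dict with "mtx" (3x3 intrinsics, pixels), "pose" (4x4, takes a point from camera to world coordinates); the wrist camera has in their place "hand_eye" (4x4, takes a point from camera to tool coordinates, whose origin is the TCP and whose axes are the tool frame's). Camera axes: x right, y down, z forward; pixel columns grow to the right and rows downward; lengths in m; the calibration is good to about 2 mm. The wrist camera is an equidistant fisheye: a pixel r from the principal point sees the ray r / f radians off the axis. A picture is of the moment at which its call begins: read the wrist's pose just before it. camera_params takes no time and is no camera call.
- ctrl.hand_in(): hands the job in, once; it reports no verdict.
Trained networks look in the newest picture that a camera, given by its name, has taken for a name from the list of things; names that differ only in an ending like _2 or _b are one class to them, and where a whole thing is asked for, a point or a joint stands for the part that bears it (a point fixed in the world has none). Each returns a list of dicts, best first, with "conf" (0 to 1); they miss things now and then, are a little off and sometimes report something else, mostly with a low value. They report only what shows in the picture. A call takes as long as a camera call.
- ctrl.boxes_of(camera, thing): "point" ([x, y, z] in m, in the coordinates of the camera as it stood for that picture, good to about 4 mm: the middle of the surface that is visible of it).
- ctrl.trace(camera, thing): "pixels" (400x640 bool, what is visible of it).
- ctrl.landmark_of(camera, thing): "point" ([x, y, z] in m, in the coordinates of the camera as it stood for that picture, good to about 4 mm: a listed point, or the origin of a listed thing).
The state is a dict: "time_s": time; "q": joint angles; "dq": joint speeds; "joint_efforts": joint torques, N m; "eef_pos": TCP position; "eef_rot": TCP orientation; "wrist_force": force on the tool from outside, world axes, zero at the start; "torque": the same for the moment, N m; "opening": opening from 0.0 (shut) to 1.0 (fully open).
Only numpy, scipy, OpenCV 4.12 (cv2) and the standard library are available. Lean on these libraries where they do the work, as an engineer would, in place of code of your own. Each camera call takes 0.05 s, during which the arm holds its last target. There are 200 camera calls.

## Working session

There is one attempt and no reset: what is moved stays moved. The work goes in short steps, Python scripts to look and compute and a tool call to move; the robot and the scene stay as the last step left them, time stands still between calls to the robot, and variables do not carry over. Pictures are saved under pics/ and viewed, about 8 in all and at most 12, crops included, and the job is handed in when it is done.

Besides the shell and the picture viewer there is one more tool, called after ">>>" as name(argument=value, ...) on one line, values as JSON. carry_out: Moves the arm, as the interface text tells. Its arguments: {"type":"object","properties":{"motion":{"type":"array"}},"required":["motion"]}

```bash
mkdir -p pics; ls
cat > h.py <<'E'
import numpy as np, cv2
from scipy.spatial.transform import Rotation as R
from bench import ctrl
def T(o):
    q=o['eef_rot']; M=np.eye(4); M[:3,:3]=R.from_quat([q[1],q[2],q[3],q[0]]).as_matrix(); M[:3,3]=o['eef_pos']; return M
def pose(cam,o=None):
    p=ctrl.camera_params(cam)
    return T(o or ctrl.get_obs())@np.array(p['hand_eye']) if cam=='wrist' else np.array(p['pose'])
def lm(cam,names,P,kind='landmark_of'):
    for n in names:
        for d in getattr(ctrl,kind)(cam,n)[:3]:
            print(cam,n,round(d['conf'],2),np.round((P@np.r_[d['point'],1])[:3],4))
E
python3 - <<'E'
from h import *
o=ctrl.get_obs(); print({k:np.round(v,4) for k,v in o.items()}, ctrl.grip_depth)
N=['tier_handle','tier_deck','base_top','cheese_mid','low_a_mid']
ims=[]
for c in ['scene','side']:
    P=pose(c); im=ctrl.camera(c); cv2.imwrite(f'pics/{c}0.png',im)
    lm(c,N,P); print(c, np.round(ctrl.camera_params(c)['mtx'],1).tolist(), np.round(P,3).tolist())
E
```

```text
pics
{'time_s': np.float64(0.0), 'q': array([-0.2063,  0.1815,  1.608 , -0.    ,  1.3538, -0.2063]), 'dq': array([-0.0002, -0.0028,  0.0022,  0.001 ,  0.0003,  0.0005]), 'joint_efforts': array([ 3.00000e-04, -4.44869e+01, -3.51341e+01, -3.00000e-04,
        9.10000e-03,  0.00000e+00]), 'eef_pos': array([5.745e-01, 1.000e-04, 2.304e-01]), 'eef_rot': array([ 0.4995,  0.4997,  0.5005, -0.5004]), 'wrist_force': array([-0.4477,  0.5885, -0.3926]), 'torque': array([ 0.0409, -0.0294, -0.0122]), 'opening': np.float64(1.0021)} 0.0187
scene tier_handle 0.81 [ 0.5083 -0.2594  0.1212]
scene tier_deck 0.72 [ 0.5087 -0.2577  0.0845]
scene base_top 0.91 [0.5702 0.2601 0.0987]
scene cheese_mid 0.74 [0.4677 0.0009 0.0338]
scene cheese_mid 0.57 [ 0.5119 -0.2591  0.0819]
scene low_a_mid 0.61 [0.5155 0.2641 0.1063]
scene [[388.9, 0.0, 322.2], [0.0, 388.9, 196.8], [0.0, 0.0, 1.0]] [[0.623, 0.583, -0.521, 0.98], [0.782, -0.456, 0.425, -0.373], [0.01, -0.672, -0.74, 0.763], [0.0, 0.0, 0.0, 1.0]]
side tier_handle 0.81 [ 0.5123 -0.2595  0.1214]
side base_top 0.65 [0.5667 0.2615 0.0966]
side cheese_mid 0.81 [0.467  0.006  0.0304]
side low_a_mid 0.77 [0.5126 0.265  0.1009]
side [[402.9, 0.0, 324.6], [0.0, 402.9, 199.0], [0.0, 0.0, 1.0]] [[-0.979, -0.097, 0.18, 0.351], [-0.205, 0.47, -0.858, 0.85], [-0.001, -0.877, -0.48, 0.63], [0.0, 0.0, 0.0, 1.0]]
```

Run:
```python
from h import *
print(np.round(T(ctrl.get_obs()),3))
```

```text
[[ 0.     1.    -0.     0.575]
 [ 0.    -0.    -1.     0.   ]
 [-1.     0.    -0.     0.231]
 [ 0.     0.     0.     1.   ]]
```

View pics/scene0.png

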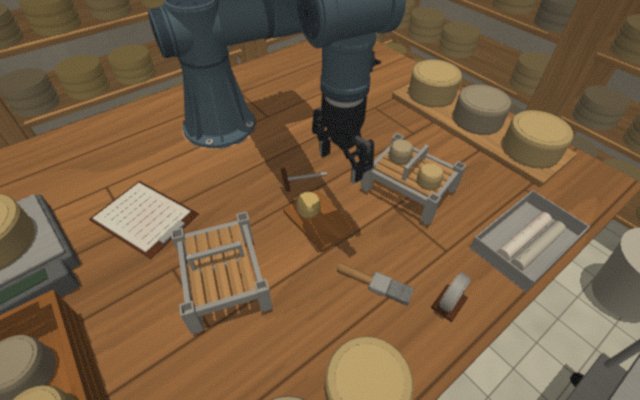

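View pics/side0.png

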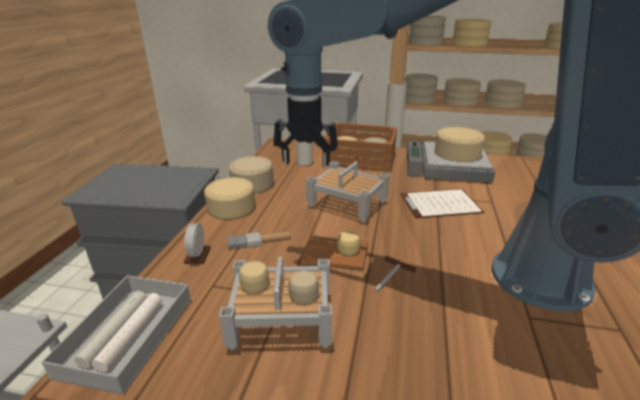

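The scene view shows the empty rack, with post tops near (177,234), (243,219), (265,283) and (190,313). In the side view the loaded rack's tops are near (239,265), (325,262), (326,316) and (229,313). The cheese is on the board at (308,205) in the scene view.

```bash
cat >> h.py <<'E'
def hit(cam,px,z,P=None):
    P=pose(cam) if P is None else P; K=np.array(ctrl.camera_params(cam)['mtx']); u=np.array(px,float)-K[:2,2]
    if cam=='wrist':
        r=np.hypot(*u)/K[0,0]; d=np.r_[u/np.hypot(*u)*np.sin(r),np.cos(r)]
    else: d=np.r_[u/K[0,0],1]
    w=P[:3,:3]@d; return P[:3,3]+w*(z-P[2,3])/w[2]
def rect(c4):  # corners in cyclic order -> centre, yaw of long side
    c=np.array(c4)[:,:2]; e=[(c[1]-c[0]+c[2]-c[3])/2,(c[2]-c[1]+c[3]-c[0])/2]; L=[np.hypot(*x) for x in e]
    y=[np.degrees(np.arctan2(x[1],x[0])) for x in e]; print('centre',np.round(c.mean(0),4),'len',np.round(L,3),'dir',np.round(y,1));
E
python3 - <<'E'
from h import *
rect([hit('scene',p,.098) for p in [(177,234),(243,219),(265,283),(190,313)]])
rect([hit('side',p,.098) for p in [(239,265),(325,262),(326,316),(229,313)]])
E
```

```text
centre [ 0.5168 -0.2603] len [0.141 0.18 ] dir [ 72.9 -17.1]
centre [0.5625 0.2688] len [0.179 0.148] dir [-167.8  103.6]
```

>>> carry_out(motion=[0,0,0,-0.01,-0.01,0.046,-1,0,0,0,-0.01,-0.01,0.046,-1,0,0,0,-0.01,-0.01,0.046,-1,0,0,0,-0.01,-0.01,0.046,-1,0,0,0,-0.01,-0.01,0.046,-1,0,0,0,-0.01,-0.01,0.046,-1,8.5,0,0,0,0,0,-1,8.5,0,0,0,0,0,-1,0,0,0,0,0,0,-1])

```text
time_s: 1.5
eef_pos: [0.5127, -0.2871, 0.2936]
eef_rot: [-0.421, -0.568, -0.42, 0.569]
wrist_force: [-0.1, 0.9, -0.7]
opening: 0.997
```

Run:
```python
from h import *
P=pose('wrist'); im=ctrl.camera('wrist'); cv2.imwrite('pics/w1.png',im); print(np.round(T(ctrl.get_obs()),3)); print(np.round(P,3)); lm('wrist',['tier_handle','tier_deck'],P)
```

```text
[[ 0.001  0.957 -0.289  0.513]
 [-0.002 -0.289 -0.957 -0.287]
 [-1.     0.001  0.001  0.294]
 [ 0.     0.     0.     1.   ]]
[[ 0.956 -0.28  -0.088  0.535]
 [-0.293 -0.911 -0.29  -0.213]
 [ 0.001  0.303 -0.953  0.436]
 [ 0.     0.     0.     1.   ]]
wrist tier_handle 0.89 [ 0.5133 -0.2633  0.1177]
wrist tier_deck 0.57 [ 0.5101 -0.2641  0.083 ]
```

View pics/w1.png

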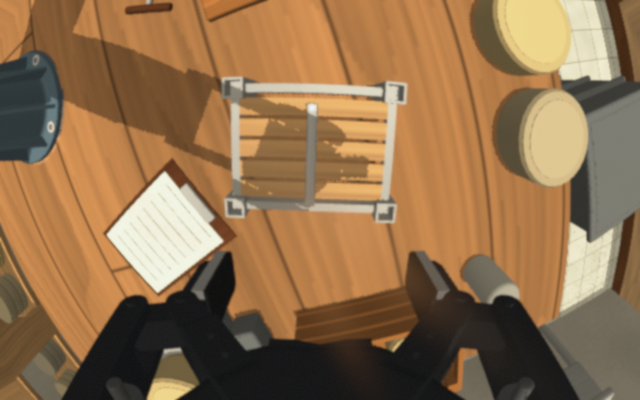

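The wrist view shows the empty rack from above, with socket tops at (233,87), (395,93), (385,211) and (235,207). The handle bar runs (312,105) to (311,203).

Run:
```python
from h import *
P=pose('wrist')
rect([hit('wrist',p,.098,P) for p in [(233,87),(395,93),(385,211),(235,207)]])
a,b=[hit('wrist',p,.128,P)[:2] for p in [(312,105),(311,203)]]; print(a,b,(a+b)/2,np.degrees(np.arctan2(*(a-b)[::-1])))
```

```text
centre [ 0.5106 -0.2592] len [0.178 0.138] dir [ -18.7 -108.9]
[ 0.52643238 -0.2117029 ] [ 0.49586555 -0.30814861] [ 0.51114897 -0.25992575] 72.41487236446228
```

>>> carry_out(motion=[1.7,0,0,0,-0.009,-0.024,-1,0,0,0,0.035,0,0,-1,0,0,0,0.035,0,0,-1,0,0,0,0.035,0,0,-1,0,0,0,0,0,0,-1])

```text
time_s: 2.15
eef_pos: [0.5134, -0.2566, 0.1873]
eef_rot: [0.421, 0.57, 0.417, -0.569]
wrist_force: [-0.8, 0.5, 0.0]
opening: 1.003
```

Run:
```python
from h import *
M=T(ctrl.get_obs()); print(np.round(M,3)); print('to handle',np.round(np.linalg.inv(M)@[.511,-.26,.1025,1],4))
P=pose('wrist'); im=ctrl.camera('wrist'); lm('wrist',['tier_handle','tier_deck'],P)
```

```text
[[ 0.004  0.955 -0.297  0.513]
 [-0.003 -0.297 -0.955 -0.257]
 [-1.     0.005  0.002  0.187]
 [ 0.     0.     0.     1.   ]]
to handle [ 0.0848 -0.0017  0.0039  1.    ]
wrist tier_handle 0.65 [ 0.5141 -0.2618  0.1192]
wrist tier_deck 0.86 [ 0.5108 -0.2636  0.0845]
```

>>> carry_out(motion=[1,0,0,0.029,-0.001,0.004,-1,0,0,0,0.028,0,0,-1,0,0,0,0.023,0,0,-1,0,0,0,0.002,0,0,-1,0,0,0,0,0,0,1,0,0,0,0,0,0,1,0,0,0,0,0,0,1,0,0,0,0,0,0,1,0,0,0,0,0,0,1,0,0,0,0,0,0,1])

```text
time_s: 3.3
eef_pos: [0.5281, -0.273, 0.1325]
eef_rot: [0.433, 0.577, 0.397, -0.567]
wrist_force: [-0.4, -0.0, 0.5]
opening: 0.005
```

Run:
```python
from h import *
o=ctrl.get_obs(); print(np.round(o['q'],3),np.round(o['dq'],3),o['torque'],np.round(T(o),3))
P=pose('wrist'); im=ctrl.camera('wrist'); lm('wrist',['tier_handle','tier_deck'],P); cv2.imwrite('pics/w2.png',im)
P=pose('scene'); im=ctrl.camera('scene'); lm('scene',['tier_handle','tier_deck'],P); cv2.imwrite('pics/s2.png',im)
```

```text
[-0.677  0.294  1.683  0.     1.112 -0.36 ] [ 0.001 -0.009 -0.005 -0.001  0.003  0.   ] [0.0204494  0.11669127 0.01687008] [[ 0.041  0.949 -0.312  0.528]
 [-0.033 -0.31  -0.95  -0.273]
 [-0.999  0.049  0.018  0.133]
 [ 0.     0.     0.     1.   ]]
wrist tier_handle 0.56 [ 0.5163 -0.2604  0.1149]
wrist tier_deck 0.78 [ 0.5093 -0.2624  0.0827]
scene tier_handle 0.87 [ 0.5102 -0.2605  0.1209]
scene tier_deck 0.58 [ 0.5099 -0.2606  0.0833]
```

View pics/w2.png

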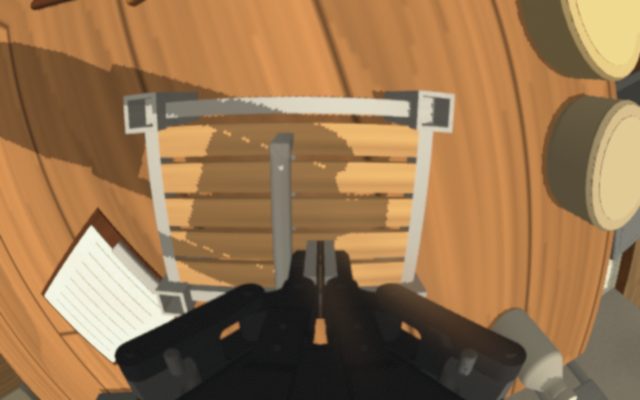

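The closed fingers sit beside the bar, which runs (283,140) to (282,290): the tool drifted from what I commanded. I'll test the motion with one small row.

>>> carry_out(motion=[0,0,0,0,0,0,-1])

```text
time_s: 3.7
eef_pos: [0.5276, -0.2727, 0.1316]
eef_rot: [0.432, 0.577, 0.397, -0.568]
wrist_force: [-0.7, 0.3, -0.9]
opening: 0.16
```

>>> carry_out(motion=[0,0,0,-0.03,0,0,-1])

```text
time_s: 3.8
eef_pos: [0.5238, -0.2698, 0.1574]
eef_rot: [0.429, 0.576, 0.401, -0.569]
wrist_force: [0.7, 1.0, -0.1]
opening: 0.332
```

>>> carry_out(motion=[0,0,0,0,0,0,-1])

```text
time_s: 3.9
eef_pos: [0.526, -0.2715, 0.1615]
eef_rot: [0.431, 0.577, 0.398, -0.568]
wrist_force: [0.4, -0.1, 0.8]
opening: 0.505
```

Run:
```python
from h import *
o=ctrl.get_obs(); print(np.round(o['q'],3),np.round(o['dq'],3),np.round(o['joint_efforts'],2),o['torque'],np.round(T(o),3))
```

```text
[-0.677  0.256  1.666  0.     1.171 -0.36 ] [-0.003  0.07   0.073 -0.001 -0.031  0.001] [  0.3  -43.91 -30.29   0.     0.53   0.  ] [-0.02160317 -0.06340736 -0.01741423] [[ 0.038  0.949 -0.312  0.526]
 [-0.03  -0.311 -0.95  -0.271]
 [-0.999  0.046  0.017  0.161]
 [ 0.     0.     0.     1.   ]]
```

>>> carry_out(motion=[0,1.0,-2.6,-0.001,-0.018,-0.007,-1])

```text
time_s: 4.0
eef_pos: [0.5111, -0.2594, 0.1616]
eef_rot: [0.415, 0.573, 0.415, -0.572]
wrist_force: [-1.0, 0.2, 0.0]
opening: 0.679
```

>>> carry_out(motion=[0,0,0,0,0,0,-1])

```text
time_s: 4.1
eef_pos: [0.5108, -0.259, 0.1616]
eef_rot: [0.415, 0.573, 0.415, -0.572]
wrist_force: [-0.3, -0.1, -0.9]
opening: 0.847
```

>>> carry_out(motion=[0,0,0,0,0,0,-1])

```text
time_s: 4.2
eef_pos: [0.511, -0.2592, 0.1613]
eef_rot: [0.415, 0.573, 0.415, -0.572]
wrist_force: [-0.1, -0.7, 0.2]
opening: 0.993
```

```bash
cat >> h.py <<'E'
def togo(p,yaw):  # remaining shift/turn in tool axes to TCP p, pointing down, jaws along yaw (deg)
    o=ctrl.get_obs(); M=T(o); c,s=np.cos(np.radians(yaw)),np.sin(np.radians(yaw))
    G=np.array([[0,c,s],[0,s,-c],[-1,0,0]])
    if (G[:,1]@M[:3,1])<0: G[:,1:]*=-1
    print('t',round(float(o['time_s']),2),'pos',np.round(o['eef_pos'],4),'turn',np.round(R.from_matrix(M[:3,:3].T@G).as_rotvec(degrees=True),2),'shift',np.round(M[:3,:3].T@(np.array(p)-M[:3,3]),4),'F',np.round(o['wrist_force'],1),'open',round(float(o['opening']),3))
E
python3 - <<'E'
from h import *
togo([.511,-.26,.1025],-18.2)
E
```

```text
t 4.2 pos [ 0.511  -0.2592  0.1613] turn [ 0.05 -0.01 -0.04] shift [0.0588 0.0002 0.0008] F [-0.1 -0.7  0.2] open 0.993
```

>>> carry_out(motion=[0,0,0,0.019,0,0,-1])

```text
time_s: 4.3
eef_pos: [0.513, -0.2607, 0.1444]
eef_rot: [0.417, 0.573, 0.413, -0.572]
wrist_force: [1.2, -0.5, -0.6]
opening: 0.998
```

>>> carry_out(motion=[0,0,0,0.019,0,0,-1])

```text
time_s: 4.4
eef_pos: [0.5136, -0.2612, 0.125]
eef_rot: [0.418, 0.574, 0.412, -0.572]
wrist_force: [-0.4, 0.2, -1.2]
opening: 1.001
```

>>> carry_out(motion=[0,0,0,0.015,0,0,-1])

```text
time_s: 4.5
eef_pos: [0.5139, -0.2615, 0.1089]
eef_rot: [0.418, 0.574, 0.412, -0.572]
wrist_force: [0.3, -1.3, -0.2]
opening: 0.996
```

Run:
```python
from h import *
togo([.511,-.26,.1025],-18.2); print(ctrl.get_obs()['joint_efforts'],ctrl.get_obs()['q'])
```

```text
t 4.5 pos [ 0.5139 -0.2615  0.1089] turn [ 0.05  0.17 -0.53] shift [ 0.0063 -0.0033 -0.0006] F [ 0.3 -1.3 -0.2] open 0.996
[ 4.54618363e-02 -4.84126604e+01 -3.12832689e+01  2.92850775e-03
  3.15802954e-01  6.94455071e-05] [-6.76732479e-01  3.16019640e-01  1.70797387e+00  5.15069125e-04
  1.10786438e+00 -3.60176337e-01]
```

>>> carry_out(motion=[0,0.2,-0.5,0.006,-0.003,0,-1])

```text
time_s: 4.6
eef_pos: [0.5104, -0.2601, 0.1009]
eef_rot: [0.414, 0.573, 0.416, -0.573]
wrist_force: [0.5, 1.3, -0.2]
opening: 1.0
```

>>> carry_out(motion=[0,0,0,0,0,0,1])

```text
time_s: 4.7
eef_pos: [0.5098, -0.2598, 0.0996]
eef_rot: [-0.413, -0.572, -0.416, 0.573]
wrist_force: [-0.8, -0.2, -0.0]
opening: 0.858
```

>>> carry_out(motion=[0,0,0,0,0,0,1,0,0,0,0,0,0,1])

```text
time_s: 4.9
eef_pos: [0.5103, -0.2603, 0.1003]
eef_rot: [-0.414, -0.573, -0.416, 0.573]
wrist_force: [-0.7, -0.2, -0.4]
opening: 0.516
```

Run:
```python
from h import *
togo([.511,-.26,.1025],-18.2)
```

```text
t 4.9 pos [ 0.5103 -0.2603  0.1003] turn [ 0.04 -0.09  0.15] shift [-0.0022  0.0006 -0.0005] F [-0.7 -0.2 -0.4] open 0.516
```

>>> carry_out(motion=[0,0,0,-0.001,0,0,1,0,0,0,0,0,0,1,0,0,0,0,0,0,1,0,0,0,0,0,0,1])

```text
time_s: 5.3
eef_pos: [0.5112, -0.261, 0.1031]
eef_rot: [0.415, 0.573, 0.415, -0.572]
wrist_force: [0.2, -0.1, -3.0]
opening: 0.1
```

Run:
```python
from h import *
togo([.511,-.26,.1025],-18.2)
```

```text
t 5.3 pos [ 0.5112 -0.261   0.1031] turn [ 0.02 -0.03 -0.03] shift [ 0.0006 -0.0005 -0.0009] F [ 0.2 -0.1 -3. ] open 0.1
```

>>> carry_out(motion=[0,0,0,0,0,0,1,0,0,0,-0.015,0,0,1,0,0,0,-0.025,0,0,1])

```text
time_s: 5.6
eef_pos: [0.5078, -0.2584, 0.1397]
eef_rot: [-0.411, -0.572, -0.419, 0.573]
wrist_force: [0.2, 0.2, -4.8]
opening: 0.106
```

>>> carry_out(motion=[0,0,0,-0.035,0,0,1,0,0,0,-0.035,0,0,1,0,0,0,-0.035,0,0,1,0,0,0,-0.02,0,0,1])

```text
time_s: 6.0
eef_pos: [0.5067, -0.2573, 0.2699]
eef_rot: [-0.409, -0.571, -0.421, 0.574]
wrist_force: [-1.0, -0.1, -3.9]
opening: 0.101
```

Run:
```python
from h import *
togo([.511,-.26,.26],-18.2)
togo([.568,.26,.26],12.9)
```

```text
t 6.0 pos [ 0.5067 -0.2573  0.2699] turn [ 0.07 -0.38  0.92] shift [0.0098 0.0051 0.0012] F [-1.  -0.1 -3.9] open 0.101
t 6.0 pos [ 0.5067 -0.2573  0.2699] turn [-31.03  -0.62   0.79] shift [ 0.015  -0.1025 -0.5107] F [-1.  -0.1 -3.9] open 0.101
```

>>> carry_out(motion=[0,-0.4,0.9,0,-0.004,-0.02,1,0,0,0,0,-0.007,-0.035,1,0,0,0,0,-0.008,-0.04,1,0,0,0,0,-0.008,-0.04,1,0,0,0,0,-0.008,-0.04,1,0,0,0,0,-0.007,-0.035,1,0,0,0,0,-0.004,-0.02,1,0,0,0,0,0,0,1])

```text
time_s: 6.8
eef_pos: [0.5336, -0.0168, 0.2787]
eef_rot: [0.417, 0.573, 0.412, -0.573]
wrist_force: [-0.8, -0.3, -5.1]
opening: 0.102
```

Run:
```python
from h import *
togo([.568,.26,.26],12.9)
```

```text
t 6.8 pos [ 0.5336 -0.0168  0.2787] turn [-31.16   0.26  -0.3 ] shift [ 0.0176 -0.0542 -0.2737] F [-0.8 -0.3 -5.1] open 0.102
```

>>> carry_out(motion=[-7.5,0,0,0,-0.003,-0.02,1,-7.5,0,0,0,0,-0.025,1,-7.5,0,0,0,0.002,-0.025,1,-7.5,0,0,0,0.004,-0.02,1,0,0,0,0,0,0,1])

```text
time_s: 7.3
eef_pos: [0.5455, 0.0741, 0.2797]
eef_rot: [0.555, 0.439, 0.551, -0.442]
wrist_force: [-0.6, -0.1, -5.2]
opening: 0.101
```

Run:
```python
from h import *
togo([.568,.26,.26],12.9)
P=pose('wrist'); im=ctrl.camera('wrist'); cv2.imwrite('pics/w3.png',im); lm('wrist',['base_top','tier_handle','low_a_mid'],P)
P=pose('scene'); im=ctrl.camera('scene'); lm('scene',['base_top','tier_handle'],P)
```

```text
t 7.3 pos [0.5455 0.0741 0.2797] turn [ 0.02  0.38 -0.03] shift [ 0.0186  0.0635 -0.1763] F [-0.6 -0.1 -5.2] open 0.101
wrist base_top 0.96 [0.5651 0.262  0.0964]
wrist tier_handle 0.6 [0.5491 0.0717 0.293 ]
wrist low_a_mid 0.73 [0.5638 0.2612 0.0956]
scene base_top 0.74 [0.5697 0.2596 0.0968]
scene tier_handle 0.65 [0.5469 0.0686 0.3005]
```

View pics/w3.png

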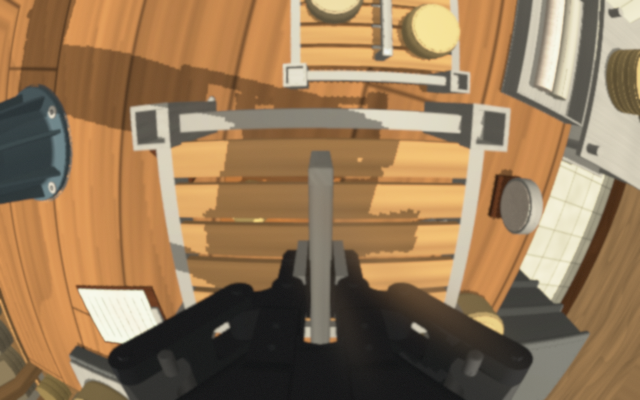

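The wrist view shows the base rack's two near sockets at (295,75) and (459,81). The held rack's far sockets are at (152,128) and (490,128).

Run:
```python
from h import *
P=pose('wrist'); M=T(ctrl.get_obs())
def pair(a,b,z,s):
    a,b=hit('wrist',a,z,P)[:2],hit('wrist',b,z,P)[:2]; d=b-a; y=np.arctan2(d[1],d[0]); m=(a+b)/2+s*.07*np.array([-np.sin(y),np.cos(y)])
    print('len',np.hypot(*d),'yaw',np.degrees(y),'centre',m); return m,y
pair((295,75),(459,81),.098,1)
hz=M[2,3]+.0187
for dz in (0,.003): pair((152,128),(490,128),hz-.024+dz,-1)
print(np.degrees(np.arctan2(M[1,1],M[0,1])),M[:3,3])
```

```text
len 0.17756911094983407 yaw 13.145334021701323 centre [0.56830466 0.25719458]
len 0.1772934015576521 yaw 12.507344021260929 centre [0.54627456 0.07075952]
len 0.17368485947835152 yaw 12.507344021260929 centre [0.54621702 0.07094623]
12.507079452341857 [0.54578126 0.07148636 0.27948703]
```

>>> carry_out(motion=[0,0,0,0,0.01,-0.02,1,0,0,0,0,0.013,-0.038,1,0,0,0,0,0.013,-0.038,1,0,0,0,0,0.012,-0.035,1,0,0,0,0,0.008,-0.025,1,0,0,0,0,0.004,-0.01,1,0,0,0,0,0,0,1])

```text
time_s: 8.35
eef_pos: [0.5715, 0.2465, 0.2777]
eef_rot: [0.551, 0.444, 0.546, -0.448]
wrist_force: [0.5, -0.1, -4.8]
opening: 0.105
```

Run:
```python
from h import *
togo([.568,.2595,.215],13.1)
```

```text
t 8.35 pos [0.5715 0.2465 0.2777] turn [-1.37  0.54 -0.01] shift [ 0.0626 -0.0008 -0.014 ] F [ 0.5 -0.1 -4.8] open 0.105
```

>>> carry_out(motion=[-1.4,0.5,0,0.02,-0.001,-0.013,1,0,0,0,0.02,0,0,1,0,0,0,0.012,0,0,1,0,0,0,0,0,0,1])

```text
time_s: 8.75
eef_pos: [0.5692, 0.254, 0.2248]
eef_rot: [0.554, 0.44, 0.552, -0.441]
wrist_force: [-0.0, -0.1, -4.5]
opening: 0.104
```

Run:
```python
from h import *
togo([.568,.2595,.215],13.1)
ims=[]
for c,b in (('scene',(340,80,500,240)),('side',(190,160,370,360))):
    P=pose(c); im=ctrl.camera(c); lm(c,['base_top','tier_handle','tier_deck'],P); K=np.array(ctrl.camera_params(c)['mtx'])
    # projections of expected points: pins tips of held rack at TCP, and sockets of base
    M=T(ctrl.get_obs()); x0,y0,x1,y1=b
    crop=cv2.resize(im[y0:y1,x0:x1],None,fx=400/(x1-x0),fy=400/(x1-x0),interpolation=cv2.INTER_CUBIC)
    ims.append(crop[:400]); print(c,b,crop.shape)
cv2.imwrite('pics/c4.png',np.hstack([cv2.resize(i,(400,400)) if i.shape[0]!=400 else i for i in ims]))
```

```text
t 8.75 pos [0.5692 0.254  0.2248] turn [-0.18  0.18 -0.05] shift [ 0.0097  0.0001 -0.0057] F [-0.  -0.1 -4.5] open 0.104
scene base_top 0.86 [0.5677 0.2596 0.097 ]
scene tier_handle 0.76 [0.5694 0.2542 0.2439]
scene tier_handle 0.24 [0.6256 0.2565 0.1075]
scene tier_deck 0.73 [0.569  0.2572 0.2045]
scene (340, 80, 500, 240) (400, 400, 3)
side base_top 0.78 [0.5666 0.2621 0.0949]
side base_top 0.21 [0.4657 0.0054 0.0301]
side tier_handle 0.55 [0.5729 0.2549 0.2467]
side tier_deck 0.66 [0.5715 0.252  0.2046]
side (190, 160, 370, 360) (444, 400, 3)
```

View pics/c4.png

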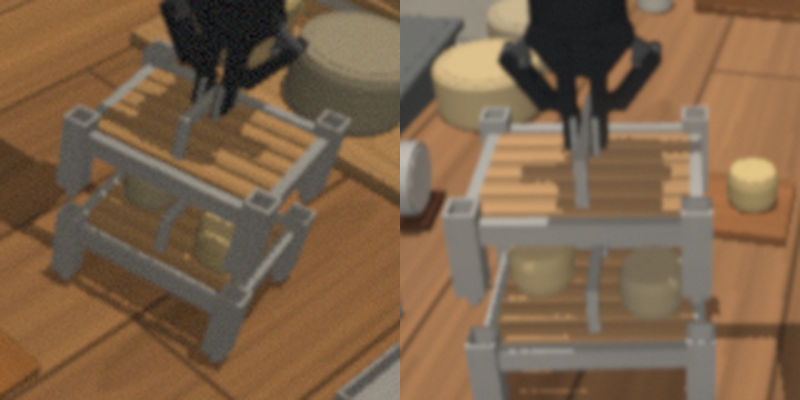

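The crops show the held rack just above the base, with the near posts about in line. I'll check the alignment from the post tops in both views.

Run:
```python
from h import *
s=lambda u,v:(340+u*.4,80+v*.4)
d=lambda u,v:(190+(u-400)*.45,160+v*.5)
for c,f,A,B in (('scene',s,[(82,115),(262,202),(333,122)],[(72,212),(240,297),(302,212)]),('side',d,[(462,207),(697,205)],[(485,338),(702,332)])):
    a=np.array([hit(c,f(*p),.2195) for p in A]); b=np.array([hit(c,f(*p),.098) for p in B])
    print(c,np.round(a[:,:2],4).tolist(),np.round(b[:,:2],4).tolist(),'diff',np.round((b-a)[:,:2],4).tolist(),np.round((b-a).mean(0),4))
```

```text
scene [[0.4983, 0.1648], [0.6749, 0.2021], [0.6451, 0.3373]] [[0.4989, 0.1682], [0.6784, 0.2121], [0.6411, 0.3507]] diff [[0.0006, 0.0035], [0.0035, 0.01], [-0.0039, 0.0134]] [ 1.000e-04  9.000e-03 -1.215e-01]
side [[0.6311, 0.3673], [0.4617, 0.3294]] [[0.6176, 0.391], [0.4536, 0.3499]] diff [[-0.0135, 0.0237], [-0.0081, 0.0205]] [-0.0108  0.0221 -0.1215]
```

Run:
```python
from h import *
d=lambda u,v:(190+(u-400)*.45,160+v*.45)
for c,f,A,B in (('side',d,[(462,207),(697,205)],[(485,338),(702,332)]),):
    a=np.array([hit(c,f(*p),.2195) for p in A]); b=np.array([hit(c,f(*p),.098) for p in B])
    print(c,np.round(a[:,:2],4).tolist(),np.round(b[:,:2],4).tolist(),'diff',np.round((b-a)[:,:2],4).tolist(),np.round((b-a).mean(0),4))
```

```text
side [[0.6434, 0.3409], [0.4675, 0.3017]] [[0.6341, 0.3533], [0.4617, 0.3105]] diff [[-0.0093, 0.0125], [-0.0058, 0.0088]] [-0.0075  0.0106 -0.1215]
```

>>> carry_out(motion=[0,0.2,0,0.005,-0.001,-0.007,1,0,0,0,0.006,0,0,1,0,0,0,0,0,0,1])

```text
time_s: 9.45
eef_pos: [0.568, 0.2632, 0.2167]
eef_rot: [0.555, 0.442, 0.552, -0.438]
wrist_force: [-0.4, 0.1, -5.5]
opening: 0.102
```

Run:
```python
from h import *
togo([.5665,.2605,.183],13.1)
ims=[]
for c,x0,y0,w in (('scene',350,100,130),('side',205,190,150)):
    P=pose(c); im=ctrl.camera(c); lm(c,['base_top','tier_handle','tier_deck'],P)
    ims.append(cv2.resize(im[y0:y0+w,x0:x0+w],(400,400),interpolation=cv2.INTER_CUBIC))
cv2.imwrite('pics/c5.png',np.hstack(ims))
```

```text
t 9.45 pos [0.568  0.2632 0.2167] turn [-0.08 -0.07 -0.44] shift [ 0.0336 -0.0024  0.0023] F [-0.4  0.1 -5.5] open 0.102
scene base_top 0.58 [0.5694 0.2592 0.098 ]
scene tier_handle 0.64 [0.5699 0.2635 0.2358]
scene tier_handle 0.27 [0.4675 0.0024 0.0316]
scene tier_deck 0.93 [0.5678 0.2652 0.1954]
side base_top 0.96 [0.5696 0.2622 0.0943]
side tier_handle 0.65 [0.5693 0.2647 0.2366]
side tier_handle 0.18 [0.5156 0.263  0.1026]
side tier_deck 0.73 [0.5719 0.2608 0.1968]
```

View pics/c5.png

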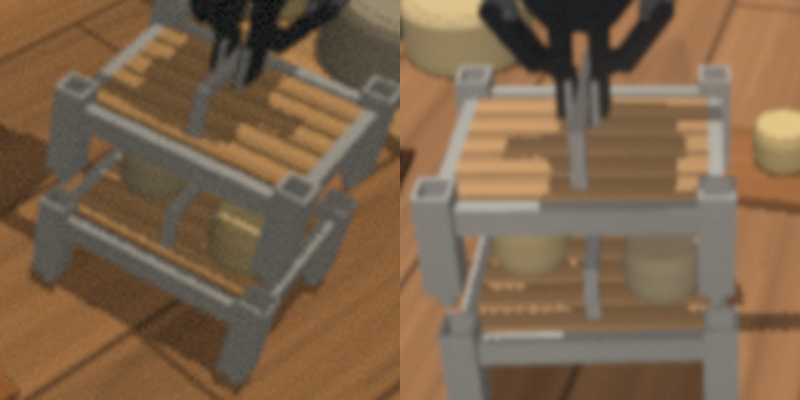

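The tier is now slightly to +y of the base; both are parallel. I'll correct it and lower it to the rims.

>>> carry_out(motion=[0,0,-0.4,0.004,-0.002,0.002,1,0,0,0,0.004,0,0,1])

```text
time_s: 10.05
eef_pos: [0.5679, 0.2605, 0.2106]
eef_rot: [0.554, 0.442, 0.553, -0.439]
wrist_force: [-1.1, -0.1, -5.3]
opening: 0.102
```

Run:
```python
from h import *
togo([.567,.2602,.183],13.1)
```

```text
t 10.05 pos [0.5679 0.2605 0.2106] turn [-0.12 -0.07 -0.23] shift [ 0.0276 -0.001   0.0001] F [-1.1 -0.1 -5.3] open 0.102
```

>>> carry_out(motion=[0,0,-0.2,0.005,-0.001,0,1])

```text
time_s: 10.15
eef_pos: [0.5671, 0.2602, 0.2054]
eef_rot: [0.553, 0.441, 0.553, -0.44]
wrist_force: [-0.7, 0.2, -5.0]
opening: 0.1
```

>>> carry_out(motion=[0,0,0,0.004,0,0,1])

```text
time_s: 10.25
eef_pos: [0.5667, 0.26, 0.2005]
eef_rot: [0.553, 0.441, 0.554, -0.44]
wrist_force: [0.4, 0.1, -5.8]
opening: 0.102
```

>>> carry_out(motion=[0,0,0,0.004,0,0,1])

```text
time_s: 10.35
eef_pos: [0.5667, 0.26, 0.196]
eef_rot: [0.553, 0.441, 0.554, -0.44]
wrist_force: [0.9, 0.4, -5.6]
opening: 0.104
```

Run:
```python
from h import *
togo([.567,.2602,.183],13.1)
```

```text
t 10.35 pos [0.5667 0.26   0.196 ] turn [-0.14 -0.08  0.03] shift [ 0.013   0.0004 -0.0001] F [ 0.9  0.4 -5.6] open 0.104
```

Already 5 mm past the rim height with no contact force, so the pins are entering.

>>> carry_out(motion=[0,0,0,0.004,0,0,1])

```text
time_s: 10.45
eef_pos: [0.5666, 0.2599, 0.1914]
eef_rot: [0.553, 0.44, 0.554, -0.44]
wrist_force: [0.8, 0.2, -4.6]
opening: 0.1
```

>>> carry_out(motion=[0,0,0,0.004,0,0,1])

```text
time_s: 10.55
eef_pos: [0.5665, 0.26, 0.1868]
eef_rot: [0.553, 0.44, 0.554, -0.44]
wrist_force: [0.5, -0.2, -5.1]
opening: 0.104
```

>>> carry_out(motion=[0,0,0,0.003,0,0,1])

```text
time_s: 10.65
eef_pos: [0.5663, 0.26, 0.1833]
eef_rot: [0.553, 0.44, 0.554, -0.44]
wrist_force: [-0.1, -0.7, -5.0]
opening: 0.104
```

Run:
```python
from h import *
togo([.567,.2602,.183],13.1)
```

```text
t 10.65 pos [0.5663 0.26   0.1833] turn [-0.13 -0.08  0.09] shift [ 0.0003  0.0007 -0.    ] F [-0.1 -0.7 -5. ] open 0.104
```

Nearly home. I'll go on by 1 mm rows until the weight transfers.

>>> carry_out(motion=[0,0,0,0.001,0,0,1])

```text
time_s: 10.75
eef_pos: [0.5665, 0.26, 0.1828]
eef_rot: [0.553, 0.44, 0.554, -0.44]
wrist_force: [-3.4, -1.4, 5.3]
opening: 0.1
```

>>> carry_out(motion=[0,0,0,0.001,0,0,1])

```text
time_s: 10.85
eef_pos: [0.5665, 0.2601, 0.1829]
eef_rot: [0.553, 0.44, 0.554, -0.44]
wrist_force: [-4.0, -1.0, 4.0]
opening: 0.104
```

>>> carry_out(motion=[0,0,0,0.001,0,0,1])

```text
time_s: 10.95
eef_pos: [0.5666, 0.2601, 0.1829]
eef_rot: [0.553, 0.44, 0.554, -0.44]
wrist_force: [-5.5, -2.5, 4.2]
opening: 0.103
```

>>> carry_out(motion=[0,0,0,0,0,0,-1,0,0,0,0,0,0,-1,0,0,0,0,0,0,-1,0,0,0,0,0,0,-1,0,0,0,0,0,0,-1])

```text
time_s: 11.45
eef_pos: [0.5692, 0.2607, 0.1846]
eef_rot: [0.554, 0.442, 0.552, -0.438]
wrist_force: [0.3, -0.4, 0.6]
opening: 0.939
```

>>> carry_out(motion=[0,0,0,-0.02,0,0,-1])

```text
time_s: 11.55
eef_pos: [0.5673, 0.2601, 0.2017]
eef_rot: [0.553, 0.441, 0.553, -0.44]
wrist_force: [0.3, -0.0, -1.2]
opening: 1.0
```

>>> carry_out(motion=[0,0,0,-0.035,0,0,-1,0,0,0,-0.035,0,0,-1,0,0,0,-0.03,0,0,-1,0,0,0,0,0,0,-1])

```text
time_s: 11.95
eef_pos: [0.5678, 0.2601, 0.3068]
eef_rot: [0.553, 0.442, 0.553, -0.439]
wrist_force: [0.6, 0.6, 0.3]
opening: 1.001
```

Run:
```python
from h import *
togo([.467,.003,.25],13.1)
for c in ('scene','side'):
    P=pose(c); im=ctrl.camera(c); cv2.imwrite(f'pics/{c}6.png',im); lm(c,['base_top','tier_handle','tier_deck','cheese_mid','low_a_mid'],P)
```

```text
t 11.95 pos [0.5678 0.2601 0.3068] turn [-0.14 -0.08 -0.17] shift [ 0.056 -0.156  0.228] F [0.6 0.6 0.3] open 1.001
scene base_top 0.76 [0.567  0.2601 0.0988]
scene tier_handle 0.96 [0.5682 0.2609 0.2012]
scene tier_deck 0.55 [0.5661 0.2607 0.1621]
scene cheese_mid 0.83 [ 0.4653 -0.0016  0.0317]
side base_top 0.57 [0.5676 0.2635 0.0956]
side tier_handle 0.77 [0.5694 0.2591 0.2025]
side tier_deck 0.98 [0.5675 0.2577 0.1595]
side cheese_mid 0.56 [0.463  0.0024 0.0346]
side low_a_mid 0.5 [0.5129 0.2634 0.1009]
```

>>> carry_out(motion=[0,0,0,0,-0.022,0.033,-1,0,0,0,0,-0.022,0.033,-1,0,0,0,0,-0.022,0.033,-1,0,0,0,0,-0.022,0.033,-1,0,0,0,0,-0.022,0.033,-1,0,0,0,0,-0.022,0.033,-1,0,0,0,0,-0.01,0.014,-1])

```text
time_s: 13.25
eef_pos: [0.4719, 0.0156, 0.2999]
eef_rot: [0.553, 0.437, 0.556, -0.44]
wrist_force: [0.4, -0.4, -0.9]
opening: 0.998
```

>>> carry_out(motion=[8.5,0,0,0,0,0,-1,8.5,0,0,0,0,0,-1,8.5,0,0,0,0,0,-1,8.5,0,0,0,0,0,-1,8.5,0,0,0,0,0,-1,8.5,0,0,0,0,0,-1,8.5,0,0,0,0,0,-1,8.5,0,0,0,0,0,-1,8.5,0,0,0,0,0,-1,8.5,0,0,0,0,0,-1])

```text
time_s: 14.25
eef_pos: [0.4709, 0.0116, 0.3013]
eef_rot: [-0.106, -0.698, -0.105, 0.7]
wrist_force: [-0.7, -0.4, 0.2]
opening: 1.004
```

Run:
```python
from h import *
togo([.466,.002,.1],-76.9)
P=pose('wrist'); im=ctrl.camera('wrist'); lm('wrist',['cheese_mid'],P)
```

```text
t 14.25 pos [0.4709 0.0116 0.3013] turn [ 4.04  0.2  -0.07] shift [0.2013 0.0075 0.0068] F [-0.7 -0.4  0.2] open 1.004
wrist cheese_mid 0.62 [0.4622 0.002  0.0372]
```

>>> carry_out(motion=[4,0.2,0,0.02,0.007,0.008,-1,0,0,0,0.04,0,0,-1,0,0,0,0.04,0,0,-1,0,0,0,0.04,0,0,-1,0,0,0,0.02,0,0,-1,0,0,0,0,0,0,-1])

```text
time_s: 14.95
eef_pos: [0.4677, 0.0014, 0.1391]
eef_rot: [0.093, 0.704, 0.09, -0.698]
wrist_force: [0.1, 0.6, -0.2]
opening: 0.999
```

Run:
```python
from h import *
togo([.465,.002,.025],-76.9)
P=pose('wrist'); im=ctrl.camera('wrist'); lm('wrist',['cheese_mid'],P); cv2.imwrite('pics/w7.png',im)
```

```text
t 14.95 pos [0.4677 0.0014 0.1391] turn [ 1.76 -0.43 -0.3 ] shift [ 0.1141 -0.0019  0.0033] F [ 0.1  0.6 -0.2] open 0.999
wrist cheese_mid 0.95 [0.4643 0.0032 0.0384]
wrist cheese_mid 0.3 [0.5652 0.2563 0.1649]
```

View pics/w7.png

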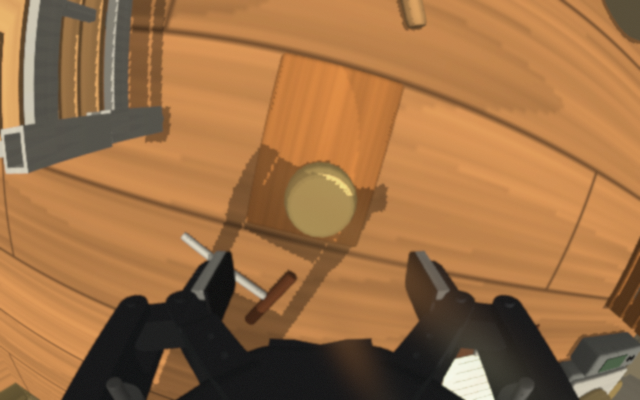

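The wheel is centred between the fingers at (321,201), and the knife behind it is clear. I'll descend.

>>> carry_out(motion=[1.5,-0.4,-0.3,0.03,-0.002,0.003,-1,0,0,0,0.03,0,0,-1,0,0,0,0.025,0,0,-1,0,0,0,0,0,0,-1])

```text
time_s: 15.45
eef_pos: [0.4758, -0.0, 0.064]
eef_rot: [0.087, 0.71, 0.081, -0.694]
wrist_force: [-0.1, 0.9, -0.3]
opening: 1.0
```

Run:
```python
from h import *
togo([.465,.002,.017],-76.9)
```

```text
t 15.45 pos [ 0.4758 -0.      0.064 ] turn [ 0.52 -1.18 -0.6 ] shift [ 0.0468 -0.005   0.011 ] F [-0.1  0.9 -0.3] open 1.0
```

>>> carry_out(motion=[0.5,-1.2,-0.6,0.015,-0.005,0.011,-1])

```text
time_s: 15.55
eef_pos: [0.468, 0.0012, 0.052]
eef_rot: [0.082, 0.705, 0.08, -0.7]
wrist_force: [-0.3, 0.4, 0.9]
opening: 1.005
```

>>> carry_out(motion=[0,0,0,0.012,0,0,-1])

```text
time_s: 15.65
eef_pos: [0.4677, 0.0014, 0.0402]
eef_rot: [0.082, 0.705, 0.08, -0.7]
wrist_force: [0.0, 0.1, -0.5]
opening: 0.999
```

Run:
```python
from h import *
togo([.465,.002,.017],-76.9)
```

```text
t 15.65 pos [0.4677 0.0014 0.0402] turn [ 0.08 -0.32 -0.18] shift [ 0.0232 -0.0013  0.0026] F [ 0.   0.1 -0.5] open 0.999
```

>>> carry_out(motion=[0,-0.4,-0.2,0.012,-0.001,0.003,-1])

```text
time_s: 15.75
eef_pos: [0.4659, 0.0013, 0.0287]
eef_rot: [0.082, 0.703, 0.081, -0.702]
wrist_force: [0.1, -0.4, 0.6]
opening: 1.002
```

>>> carry_out(motion=[0,0,0,0.01,0,0.001,-1])

```text
time_s: 15.85
eef_pos: [0.465, 0.001, 0.0182]
eef_rot: [0.082, 0.703, 0.081, -0.702]
wrist_force: [-0.7, 0.3, -0.2]
opening: 1.0
```

>>> carry_out(motion=[0,0,0,0,0,0,1,0,0,0,0,0,0,1,0,0,0,0,0,0,1,0,0,0,0,0,0,1])

```text
time_s: 16.25
eef_pos: [0.4646, 0.001, 0.0175]
eef_rot: [0.082, 0.702, 0.081, -0.702]
wrist_force: [0.2, -0.4, -1.2]
opening: 0.688
```

Run:
```python
from h import *
togo([.465,.002,.017],-76.9)
```

```text
t 16.25 pos [0.4646 0.001  0.0175] turn [ 0.12 -0.   -0.03] shift [ 0.0005 -0.0009 -0.0006] F [ 0.2 -0.4 -1.2] open 0.688
```

Gripped (opening 0.69, about 59 mm). Lifting.

>>> carry_out(motion=[0,0,0,-0.015,0,0,1,0,0,0,-0.03,0,0,1,0,0,0,-0.04,0,0,1,0,0,0,-0.04,0,0,1,0,0,0,-0.04,0,0,1,0,0,0,-0.04,0,0,1,0,0,0,-0.04,0,0,1,0,0,0,-0.015,0,0,1,0,0,0,0,0,0,1])

```text
time_s: 17.15
eef_pos: [0.4627, 0.0017, 0.2882]
eef_rot: [-0.081, -0.702, -0.082, 0.703]
wrist_force: [0.0, -0.6, -1.4]
opening: 0.687
```

Run:
```python
from h import *
togo([.523,.250,.28],-76.9)
```

```text
t 17.15 pos [0.4627 0.0017 0.2882] turn [0.13 0.06 0.02] shift [ 0.0082 -0.2279 -0.1155] F [ 0.  -0.6 -1.4] open 0.687
```

>>> carry_out(motion=[0,0,0,0,-0.018,-0.009,1,0,0,0,0,-0.034,-0.017,1,0,0,0,0,-0.034,-0.017,1,0,0,0,0,-0.034,-0.017,1,0,0,0,0,-0.034,-0.017,1,0,0,0,0,-0.034,-0.017,1,0,0,0,0,-0.02,-0.01,1,0,0,0,0,-0.01,-0.006,1,0,0,0,0,0,0,1])

```text
time_s: 18.05
eef_pos: [0.5173, 0.2464, 0.2743]
eef_rot: [-0.081, -0.697, -0.08, 0.708]
wrist_force: [0.5, -0.0, -1.8]
opening: 0.69
```

Run:
```python
from h import *
togo([.523,.250,.215],-76.9)
P=pose('scene'); im=ctrl.camera('scene'); lm('scene',['cheese_mid','tier_handle','tier_deck'],P)
P=pose('side'); im=ctrl.camera('side'); lm('side',['cheese_mid','tier_handle','tier_deck'],P)
```

```text
t 18.05 pos [0.5173 0.2464 0.2743] turn [-0.07  0.93  0.  ] shift [ 0.0592 -0.0022 -0.0073] F [ 0.5 -0.  -1.8] open 0.69
scene cheese_mid 0.56 [0.5208 0.2467 0.2907]
scene tier_handle 0.9 [0.5681 0.2595 0.2018]
scene tier_deck 0.67 [0.5659 0.259  0.1635]
side cheese_mid 0.77 [0.5203 0.2456 0.2918]
side tier_handle 0.96 [0.5696 0.2608 0.2018]
side tier_deck 0.88 [0.568  0.2559 0.1635]
side tier_deck 0.52 [0.5133 0.2654 0.1023]
```

>>> carry_out(motion=[0,0.9,0,0.02,-0.002,-0.007,1])

```text
time_s: 18.55
eef_pos: [0.5261, 0.2479, 0.2594]
eef_rot: [0.078, 0.706, 0.079, -0.699]
wrist_force: [1.0, 0.2, -1.6]
opening: 0.686
```

>>> carry_out(motion=[0,0,0,0.02,0,0,1])

```text
time_s: 18.65
eef_pos: [0.527, 0.2477, 0.2398]
eef_rot: [0.078, 0.707, 0.079, -0.699]
wrist_force: [-0.7, 0.5, -1.7]
opening: 0.69
```

>>> carry_out(motion=[0,0,0,0.02,0,0,1])

```text
time_s: 18.75
eef_pos: [0.5279, 0.2474, 0.22]
eef_rot: [0.078, 0.708, 0.079, -0.698]
wrist_force: [0.0, 1.3, -1.2]
opening: 0.689
```

Run:
```python
from h import *
togo([.523,.250,.1655],-76.9)
```

```text
t 18.75 pos [0.5279 0.2474 0.22  ] turn [-0.39 -0.78 -0.01] shift [ 0.0544 -0.0036  0.0049] F [ 0.   1.3 -1.2] open 0.689
```

>>> carry_out(motion=[-0.4,-0.8,0,0.006,-0.004,0.006,1])

```text
time_s: 18.85
eef_pos: [0.5202, 0.2489, 0.2119]
eef_rot: [-0.081, -0.701, -0.08, 0.704]
wrist_force: [-0.5, 0.5, -1.3]
opening: 0.691
```

>>> carry_out(motion=[0,0,0,0.012,0,0,1])

```text
time_s: 18.95
eef_pos: [0.5204, 0.2492, 0.2008]
eef_rot: [-0.081, -0.702, -0.08, 0.703]
wrist_force: [0.0, -0.2, -0.4]
opening: 0.69
```

>>> carry_out(motion=[0,0,0,0.012,0,0,1])

```text
time_s: 19.05
eef_pos: [0.5205, 0.2492, 0.1885]
eef_rot: [-0.081, -0.702, -0.08, 0.703]
wrist_force: [0.9, 0.4, -1.9]
opening: 0.69
```

Run:
```python
from h import *
togo([.523,.250,.1655],-76.9)
```

```text
t 19.05 pos [0.5205 0.2492 0.1885] turn [-0.03  0.1  -0.01] shift [ 0.023  -0.0003 -0.0027] F [ 0.9  0.4 -1.9] open 0.69
```

>>> carry_out(motion=[0,0.1,0,0.008,0,-0.002,1])

```text
time_s: 19.15
eef_pos: [0.5223, 0.2495, 0.1798]
eef_rot: [-0.081, -0.702, -0.08, 0.703]
wrist_force: [0.2, 0.3, -1.6]
opening: 0.69
```

>>> carry_out(motion=[0,0,0,0.007,0,0,1])

```text
time_s: 19.25
eef_pos: [0.5227, 0.2496, 0.1724]
eef_rot: [0.081, 0.703, 0.08, -0.702]
wrist_force: [0.6, -0.4, -0.6]
opening: 0.69
```

>>> carry_out(motion=[0,0,0,0.004,0,0,1])

```text
time_s: 19.35
eef_pos: [0.5226, 0.2495, 0.1676]
eef_rot: [-0.081, -0.702, -0.08, 0.703]
wrist_force: [-1.0, -0.7, -1.2]
opening: 0.688
```

>>> carry_out(motion=[0,0,0,0.002,0,0,1])

```text
time_s: 19.45
eef_pos: [0.5226, 0.2495, 0.1653]
eef_rot: [-0.081, -0.702, -0.08, 0.703]
wrist_force: [0.5, -0.2, -1.6]
opening: 0.692
```

Run:
```python
from h import *
togo([.523,.250,.1655],-76.9)
```

```text
t 19.45 pos [0.5226 0.2495 0.1653] turn [-0.04  0.02 -0.02] shift [-0.0002 -0.0004 -0.0005] F [ 0.5 -0.2 -1.6] open 0.692
```

>>> carry_out(motion=[0,0,0,0.001,0,0,1])

```text
time_s: 19.55
eef_pos: [0.5227, 0.2496, 0.1648]
eef_rot: [-0.081, -0.702, -0.08, 0.703]
wrist_force: [-3.2, -0.9, 7.5]
opening: 0.69
```

>>> carry_out(motion=[0,0,0,0.001,0,0,1])

```text
time_s: 19.65
eef_pos: [0.5229, 0.2496, 0.1648]
eef_rot: [0.081, 0.703, 0.08, -0.702]
wrist_force: [-3.8, -1.7, 7.0]
opening: 0.689
```

The wheel is seated. Releasing and rising.

>>> carry_out(motion=[0,0,0,0,0,0,-1])

```text
time_s: 19.75
eef_pos: [0.5233, 0.2498, 0.1654]
eef_rot: [0.081, 0.703, 0.08, -0.702]
wrist_force: [-1.0, -0.3, -0.1]
opening: 0.835
```

>>> carry_out(motion=[0,0,0,0,0,0,-1,0,0,0,-0.005,0,0,-1])

```text
time_s: 19.95
eef_pos: [0.5235, 0.2498, 0.1706]
eef_rot: [0.081, 0.703, 0.08, -0.702]
wrist_force: [-0.8, -0.4, 0.1]
opening: 1.001
```

>>> carry_out(motion=[0,0,0,-0.02,0,0,-1])

```text
time_s: 20.05
eef_pos: [0.5222, 0.2494, 0.1891]
eef_rot: [-0.081, -0.702, -0.08, 0.703]
wrist_force: [0.7, 0.9, 0.6]
opening: 1.001
```

>>> carry_out(motion=[0,0,0,-0.03,0,0,-1,0,0,0,-0.035,0,0,-1,0,0,0,-0.035,0,0,-1,0,0,0,-0.02,0,0,-1,0,0,0,0,0,0,-1])

```text
time_s: 20.55
eef_pos: [0.5234, 0.2498, 0.3181]
eef_rot: [0.08, 0.704, 0.081, -0.701]
wrist_force: [0.3, -0.1, 0.5]
opening: 0.997
```

Run:
```python
from h import *
o=ctrl.get_obs(); print(o['eef_pos'],o['time_s'],o['wrist_force']); ims=[]
for c,x0,y0,w in (('scene',350,60,160),('side',195,160,190)):
    P=pose(c); im=ctrl.camera(c); lm(c,['base_top','tier_handle','cheese_mid','low_a_mid','low_b_mid'],P)
    ims.append(cv2.resize(im[y0:y0+w,x0:x0+w],(400,400),interpolation=cv2.INTER_CUBIC))
cv2.imwrite('pics/c8.png',np.hstack(ims))
```

```text
[0.52341185 0.24980567 0.31805978] 20.55 [ 0.26067239 -0.13776921  0.52396141]
scene base_top 0.61 [0.5684 0.2587 0.0978]
scene tier_handle 0.71 [0.5668 0.2585 0.2027]
scene cheese_mid 0.81 [0.5242 0.2497 0.1773]
scene low_b_mid 0.54 [0.6269 0.2591 0.1065]
side base_top 0.8 [0.5687 0.2619 0.096 ]
side cheese_mid 0.8 [0.5226 0.2514 0.1813]
side low_a_mid 0.59 [0.5081 0.2653 0.1049]
```

View pics/c8.png

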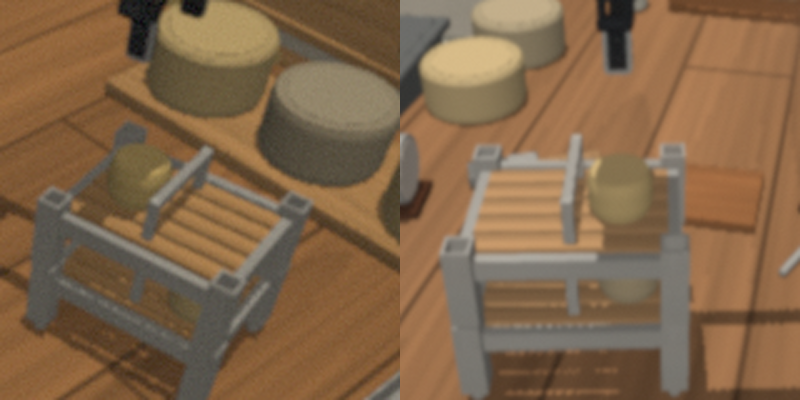

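The racks are stacked with the posts closed up, the cheese is flat beside the handle, and the gripper is clear. Handing in.

```bash
python3 -c "
from bench import ctrl
print(ctrl.hand_in())"
```

```text
the job is handed in; nothing more can be done
None
```

I stacked the empty rack on the lower one and set the board's cheese on the upper deck, 45 mm to the −x side of the handle. The gripper let go of both and was clear and high above the stack when I handed in, at about 20.6 s of 51. No verdict was reported.

- **Rack home:** the last look put the upper handle about 105 mm above the socket rims and within 2 mm sideways. In the last picture all four posts are closed up. The weight came off the wrist at the expected height as I lowered it in 1 mm steps.
- **Cheese:** it measured at about (0.523, 0.250) and stands flat in both views. Its height read 0.177–0.181 m against the 0.184 m expected, which is within the networks' few-millimetre error. I felt it touch the slats before releasing.
- **Lower rack and its cheeses:** the rack is unmoved to within about 3 mm. One lower cheese, low_a, read about 5–7 mm from its first reading, close to the networks' error. The other, low_b, was only read once at the end, so I have no start position to compare it with.
- **What went wrong:** the first attempt to grasp the handle closed on empty air, because the tool drifted during a run of several rows. I redid it in single corrected rows, and the rack had not been disturbed.

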